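Try the lid on the storage canister and sort it

ROBOT

A 6-joint arm with a two-finger parallel gripper is mounted at the origin on the work surface. World frame = base frame: x ahead of the robot, y to its left, z up, the work surface at z = 0. Lengths are in mm, angles in rad, forces in N, time in s.
With the tool pointing down it reaches from about 275 to 825 mm from the base axis. Payload 4.9 kg.
Tool frame: the origin (TCP) lies at the very end of the fingers, on their centre line; the grasp point (between the pads) lies 19 mm behind it; z points along the fingers, y is the direction in which the jaws open and shut (so a half turn about z gives the same grasp; the last joint's range is limited). The gripper opens to 85 mm and grips with 20 to 120 N. Pads are 22 mm wide; open, the fingers measure 114 mm over their backs; the gripper's body (76 mm by 85 mm) begins 54 mm behind the grasp point. The pads swing forward as they close: fully open they stand 13 mm farther back than shut.
Start: joints at [-1.472, 0.326, -0.193, 1.052, 0, 1.437], TCP at [126.897, -535.178, 231.281] pointing down, gripper open.
Joint ranges: [-2.65, 2.65], [-0.97, 1.79], [-1.3, 1.35], [-1.93, 2.1], [-1.47, 1.37], [-3.14, 3.14]. Speed limits (rad/s): [2.57, 2.57, 3.14, 3.14, 3.14, 3.14].

INTERFACE

Orientations are given as [roll, pitch, yaw] about the fixed x, y, z axes, in that order (R = Rz(yaw) Ry(pitch) Rx(roll)).
In Python, from bench import bot, solve_ik, imaging gives the robot as it stands. Calls block until the motion is done:
- bot.move_ptp(position, orientation): joint-space move of the TCP to a pose.
- bot.movel(position, rot=None, max_speed=150, threshold=None): straight line of the TCP; rot=None keeps the orientation; max_speed is the mean speed in mm/s. With threshold (N) it stops when the force on the tool has changed by that much, and returns True; else False.
- bot.move_j(angles): joint-space move.
- bot.grip(opening, effort=None): opening from 0.0 (shut) to 1.0 (fully open); effort is the grip in N (None keeps the last); returns when the fingers have stopped.
- bot.dwell(seconds).
- solve_ik(position, orientation): joint angles nearest the present ones, or None.
- bot.get_state(): the state.
- imaging.capture(name): name is "scene" or "top" or "wrist"; returns the picture (480x640x3 uint8, blue, green, red); there is no depth.
- imaging.camera_model(name): a dict with "K" (3x3 intrinsics, pixels), "k1" (the pictures are not rectified: a ray, as slopes to the right and down, at radius r is drawn at 1 + k1 r^2 times it, then the intrinsics apply), "position" and "rotation" of the camera in the world. Camera axes: x right, y up, looking along -z (the intrinsics and any distortion apply to the point x, -y, -z); pixel columns grow to the right and rows downward; lengths in mm; the calibration is good to about 2 mm. A picture is of the moment at which its call begins: read the wrist's pose just before it. camera_model takes no time and is no camera call; for the wrist camera it gives the pose at the moment of the call.
A pose or a line that the arm cannot do raises bot.IKError and nothing moves.
- bot.sign_off(): hands the job in, once; it reports no verdict.
The state is a dict: "t": time; "qpos": joint angles; "joint_velocities": joint speeds; "effort": joint torques, N m; "tcp_pos": TCP position; "orientation": TCP orientation; "contact_force": force on the tool from outside, world axes, zero at the start; "wrist_torque": the same for the moment, N m; "opening": opening from 0.0 (shut) to 1.0 (fully open).
Only numpy, scipy, OpenCV 4.12 (cv2) and the standard library are available. Lean on these libraries where they do the work, as an engineer would, in place of code of your own. Each camera call takes 0.05 s, during which the arm holds its last target. There are 200 camera calls.

TASK

Take the wooden screw lid that lies on the rubber mat and try it on the white canister: screw it on clockwise until it is snug against its stop, without forcing it or pressing hard. If it turns fully home (grip bar roughly in line with the canister's handle), leave it there; if it stops short, unscrew it and set it down gently, right way up and flat, in the terracotta tray. Leave the lookalike lid on the cork board and everything else alone.

Things in the scene. Friction and masses are not known exactly. Their poses are not given: they have to be found in the camera images.
- canister: White ceramic canister fixed to the ledge, 90 mm across, shoulder at 84 mm, with a steel threaded neck and an ear handle. Origin: centre of its underside, z up, x towards the handle (reaches 75 mm from the axis, 19 to 73 mm high). Over 28 N of contact between lid and canister is forcing it.
- canister_rim (a point): Centre of the neck's rim, 111 mm above the canister's origin, same axes. Neck radius 27 mm, tapering to 24 mm over the top 6 mm; a lid has about 1.5 mm of sideways play on it. Right-hand two-start thread of round ribs (to radius 32 mm), lead 24 mm per turn: clockwise seen from above goes down.
- lid_start (a point): Where a lid's origin is when it is set on the thread, 96.5 mm above the canister's origin: hold the grip bar 75 deg (72 to 95 will do) counter-clockwise, seen from above, of the canister's x axis; the lugs then rest on the thread. From here turn clockwise about 75 deg (67 to 83); the lid sinks about 4.5 mm. Turn back to here before lifting off.
- lid_home (a point): Where a good lid's origin ends, 92 mm above the canister's origin: its cap rests on the rim and it meets a solid stop with the bar within 8 deg of the canister's x axis, either side (the neck ring sits differently each time). A bad lid has a burr inside and meets the same stop 36 deg earlier, 2 mm higher. Snug: over 10 N of contact, about 0.25 N m of turning effort.
- lid_1: One of two wooden screw lids that look alike; either may lie on the mat, and nothing outside shows which fits. Round cap 84 mm across, 23 mm high, open below (inner radius 39.5 mm). Origin: centre of the skirt's lower edge; z up; x along the straight grip bar on top. Mass 0.11 to 0.23 kg.
- lid_2: One of two wooden screw lids that look alike; either may lie on the mat, and nothing outside shows which fits. Round cap 84 mm across, 23 mm high, open below (inner radius 39.5 mm). Origin: centre of the skirt's lower edge; z up; x along the straight grip bar on top. Mass 0.11 to 0.23 kg.
- lid_1_grip (a point): Point in the middle of the lid's grip bar, 44 mm above the lid's origin; bar 54 mm long (x), 14 mm wide (y), from 23 to 55 mm above the origin. Same axes as the lid. Two lugs inside the cap, under the bar's two ends, run in the thread, so a half turn gives the same lid.
- lid_2_grip (a point): Point in the middle of the lid's grip bar, 44 mm above the lid's origin; bar 54 mm long (x), 14 mm wide (y), from 23 to 55 mm above the origin. Same axes as the lid. Two lugs inside the cap, under the bar's two ends, run in the thread, so a half turn gives the same lid.
- mat: Black rubber mat fixed to the ledge, 200 by 260 mm, 4 mm thick, with the lid to be tried and a steel whisk lying on it. Origin: centre of its underside. x along the 200 mm side.
- board: Cork board fixed to the ledge, 130 by 130 mm, 4 mm thick, with the lookalike lid that stays there. Origin: centre of its underside.
- tray_floor (a point): Centre of the inner floor (6 mm above the ledge) of the open terracotta tray for bad lids, fixed; outside 170 mm along its x by 210 mm along its y, walls 6 mm thick, 30 mm high above the ledge.
- whisk: Steel balloon whisk, 220 mm long, 46 mm high, lying on the mat. Bystander. Origin: under its middle; x towards the wires.
- spice_jar: Amber glass jar, 48 mm across, 85 mm high. Bystander. Origin: centre of its underside.
- mill: Wooden pepper mill, 54 mm across, 127 mm high. Bystander. Origin: centre of its underside.
- egg_cup: Blue egg cup, 48 mm across, 55 mm high. Bystander. Origin: centre of its underside.
There are look-alikes about, which are no part of the job. Leave any pink or turquoise look-alike of the lid_2 alone.

How it is judged (in metres and radians):
On the way:
1. the lid from the mat has been screwed onto the canister until it stops (fully home, or at its early stop), snug against the stop with more than 10 N of contact ((((horizontal distance between lid_1 and canister below 0.004 m and z of lid_1 in the frame of canister between 0.088 and 0.093 m and angle between lid_1's own z axis and vertical below 0.1 rad and angle between the x axis of lid_1 and the x axis of canister, either way round below 0.26 rad) and contact force between lid_1 and canister above 10 N) or ((horizontal distance between lid_2 and canister below 0.004 m and z of lid_2 in the frame of canister between 0.088 and 0.0965 m and angle between lid_2's own z axis and vertical below 0.1 rad and angle between the x axis of lid_2 and the x axis of canister, either way round between 0.38 and 0.88 rad) and contact force between lid_2 and canister above 10 N))), for 0.1 s.
At the end, for the whole second after the job is handed in: The lid from the mat, at rest: a good one fully home on the canister (upright, within 1 mm of home height, bar within 15 deg of the handle line); a bad one flat and right way up on the tray's floor. The lookalike lid still lies on the cork board ((((horizontal distance between lid_1 and canister below 0.004 m and z of lid_1 in the frame of canister between 0.088 and 0.093 m and angle between lid_1's own z axis and vertical below 0.1 rad and angle between the x axis of lid_1 and the x axis of canister, either way round below 0.26 rad) and (linear speed of lid_1 below 0.02 m/s and angular speed of lid_1 below 0.2 rad/s) and (horizontal distance between lid_2 and board below 0.045 m and height (world z) of lid_2 below 0.01 m)) or ((z of lid_2 in the frame of tray_floor between -0.004 and 0.006 m and x of lid_2 in the frame of tray_floor between -0.045 and 0.045 m and y of lid_2 in the frame of tray_floor between -0.065 and 0.065 m and angle between lid_2's own z axis and vertical below 0.12 rad) and (linear speed of lid_2 below 0.02 m/s and angular speed of lid_2 below 0.2 rad/s) and (horizontal distance between lid_1 and board below 0.045 m and height (world z) of lid_1 below 0.01 m)))); the robot touches nothing.
It fails at once if a lid is forced on the canister (over 28 N between them) (contact force between any of lid_1, lid_2 and canister above 28 N).
It fails at once if the lid is dropped or pushed hard into the tray (moving faster than 0.5 m/s while low over it) ((horizontal distance between lid_1 and tray_floor below 0.1 m and height (world z) of lid_1 below 0.03 m and linear speed of lid_1 above 0.5 m/s) or (horizontal distance between lid_2 and tray_floor below 0.1 m and height (world z) of lid_2 below 0.03 m and linear speed of lid_2 above 0.5 m/s)).
It fails at once if the lookalike lid is taken from the cork board (horizontal distance between each of lid_1, lid_2 and board above 0.045 m).
It fails at once if a bystander is disturbed (distance of any of whisk, spice_jar, mill, egg_cup from where it was at the start of the episode above 0.02 m).
It also fails if it takes over 64 s, if anything falls off the work surface, if the arm or the gripper's body presses on something with over 40 N, if the wrist force passes 120 N, or if a joint passes its speed limit or range.

## Working session

There is one attempt and no reset: what is moved stays moved. The work goes in short steps, each a Python script; the robot and the scene stay as the last script left them, time stands still between calls to the robot, and variables do not carry over. Pictures are saved under pics/ and viewed, about 8 in all and at most 12, crops included, and the job is handed in when it is done.

```bash
mkdir -p pics; ls; python3 - <<'E'
from bench import bot, imaging
import cv2, numpy as np
for n in ("scene","top"):
    cv2.imwrite(f"pics/{n}0.png", imaging.capture(n))
for n in ("scene","top","wrist"):
    m=imaging.camera_model(n); print(n,{k:np.round(v,3).tolist() for k,v in m.items()})
s=bot.get_state(); print(s["t"],s["orientation"],s["tcp_pos"],s["opening"])
E
```

```text
pics
scene {'K': [[579.151, 0.0, 317.312], [0.0, 579.151, 239.314], [0.0, 0.0, 1.0]], 'k1': -0.089, 'position': [1543.677, 83.528, 1088.113], 'rotation': [0.81, -0.013, 1.715]}
top {'K': [[439.404, 0.0, 321.456], [0.0, 439.404, 238.308], [0.0, 0.0, 1.0]], 'k1': -0.08, 'position': [333.598, -65.976, 1062.427], 'rotation': [0.197, 0.004, -1.548]}
wrist {'K': [[390.674, 0.0, 317.528], [0.0, 390.674, 241.143], [0.0, 0.0, 1.0]], 'k1': -0.055, 'position': [202.97, -516.739, 373.71], 'rotation': [-0.313, 0.0, -1.338]}
0.1 [-3.14005059e+00 -1.91724091e-04  2.32808995e-01] [ 126.84919378 -534.63885432  230.58319016] 0.9981425439431258
```

View pics/scene0.png

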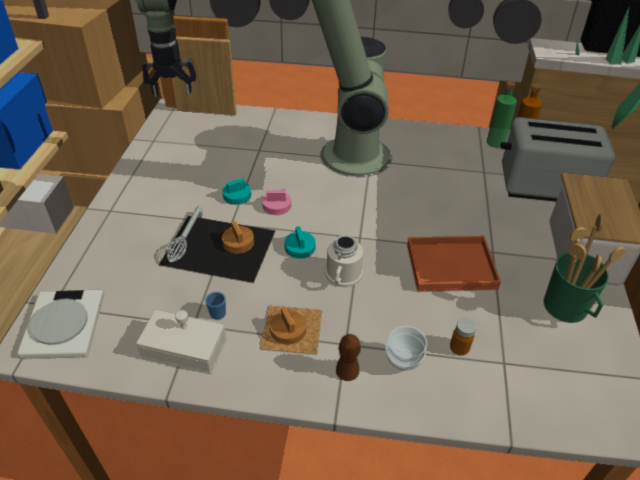

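View pics/top0.png

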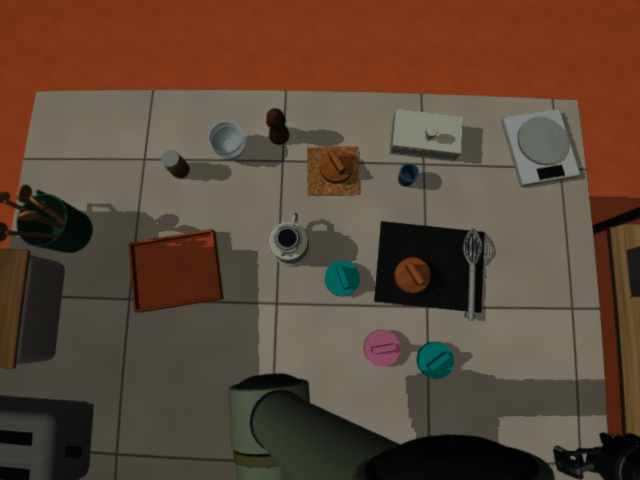

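The wooden candidates in the top view are the lid on the mat (412,275) and the lookalike on cork (338,166). The decoys are turquoise (342,279), turquoise (436,360) and pink (383,348). The target is the mat lid at (412,275). The canister neck is at (287,237) with its handle at (295,217), and the tray is at about (176,271).

```bash
cat > h.py <<'E'
from bench import bot, solve_ik, imaging
import numpy as np, cv2
from scipy.spatial.transform import Rotation as R
def rot(m):
    r=np.array(m["rotation"]); return r if r.shape==(3,3) else R.from_euler("xyz",r).as_matrix()
def unproj(m,px,z):
    K=np.array(m["K"]); px=np.atleast_2d(px).astype(float); z=np.broadcast_to(z,len(px))
    n=cv2.undistortPoints(px[:,None],K,np.array([m["k1"],0,0,0,0.]))[:,0]
    d=np.c_[n[:,0],-n[:,1],-np.ones(len(n))]@rot(m).T; c=np.array(m["position"])
    return c+d*((z-c[2])/d[:,2])[:,None]
def proj(m,P):
    Q=(np.atleast_2d(P)-m["position"])@rot(m)*[1,-1,-1]
    return cv2.projectPoints(Q,np.zeros(3),np.zeros(3),np.array(m["K"]),np.array([m["k1"],0,0,0,0.]))[0][:,0]
E
python3 - <<'E'
from h import *
m=imaging.camera_model("top")
print("lid cap", unproj(m,[[412,275]],27))
print("bar ends",unproj(m,[[404,267],[424,283]],59))
print("lid2 ",unproj(m,[[337,167]],27),"board",unproj(m,[[333,171]],4))
print("neck",unproj(m,[[287,237]],111),"base c", unproj(m,[[289,243]],84),"handle",unproj(m,[[295,216]],70))
print("tray",unproj(m,[[131,243],[214,231],[222,298],[136,310]],30))
print("turq",unproj(m,[[342,279],[436,360],[383,348]],23))
s=imaging.camera_model("scene")
print("scene: lid",unproj(s,[[238,241]],27),"neck",unproj(s,[[346,244]],111),"tray",unproj(s,[[408,239],[488,237],[498,286],[417,290]],30))
# wrist extrinsics in tool frame
st=bot.get_state(); w=imaging.camera_model("wrist"); T=R.from_euler("xyz",st["orientation"]).as_matrix()
print(T.T@(np.array(w["position"])-st["tcp_pos"])); print((T.T@rot(w)).round(3))
E
```

```text
lid cap [[ 456.15775565 -273.80466073   27.        ]]
bar ends [[ 470.53100129 -249.13593411   59.        ]
 [ 434.4702984  -294.781424     59.        ]]
lid2  [[721.97836599 -91.82910414  27.        ]] board [[719.63901288 -82.40740399   4.        ]]
neck [[524.75956262  18.32439933 111.        ]] base c [[516.40802696  15.65369917  84.        ]] handle [[583.26388042   5.20996336  70.        ]]
tray [[517.98824642 405.75552085  30.        ]
 [552.03029302 202.96751323  30.        ]
 [391.71142872 173.02062087  30.        ]
 [357.45104884 377.06081675  30.        ]]
turq [[ 443.74399726 -108.04414881   23.        ]
 [ 260.20632856 -328.0442297    23.        ]
 [ 285.63693662 -205.14723281   23.        ]]
scene: lid [[ 477.57886431 -269.31359777   27.        ]] neck [[530.88083424  19.94275179 111.        ]] tray [[401.76128873 176.16064468  30.        ]
 [359.44401586 391.15819421  30.        ]
 [536.55106207 404.08512555  30.        ]
 [580.40294475 203.84662329  30.        ]]
[ 7.82242508e+01 -7.55025601e-02 -1.43112072e+02]
[[ 0.     0.952  0.308]
 [ 1.     0.    -0.001]
 [-0.001  0.308 -0.952]]
```

```bash
cat >> h.py <<'E'
def go(p,yawdeg):
    q=solve_ik(p,[np.pi,0,np.radians(yawdeg)])
    bot.move_ptp(p,[np.pi,0,np.radians(yawdeg)])
    s=bot.get_state(); print("t %.2f"%s["t"],"tcp",s["tcp_pos"].round(1) if hasattr(s["tcp_pos"],"round") else s["tcp_pos"],"q",np.round(s["qpos"],2))
    return s
def snap(name):
    import json
    m=imaging.camera_model("wrist"); im=imaging.capture("wrist"); cv2.imwrite(f"pics/{name}.png",im)
    json.dump({k:np.array(v).tolist() for k,v in m.items()},open(f"pics/{name}.json","w")); return m,im
def load(name):
    import json; return json.load(open(f"pics/{name}.json"))
E
python3 - <<'E'
from h import *
go([462,-272,200],-128+0); snap("lidA")
go([462,-272,200],52); snap("lidB")
go([522,17,240],64); snap("canB")
go([522,17,240],-116); snap("canA")
a=[cv2.imread(f"pics/{n}.png") for n in("lidA","lidB","canA","canB")]
cv2.imwrite("pics/m1.png",np.vstack([np.hstack([cv2.resize(i,(400,300)) for i in a[:2]]),np.hstack([cv2.resize(i,(400,300)) for i in a[2:]])]))
E
```

```text
t 2.65 tcp [ 461.9 -272.3  200. ] q [-0.67  0.32 -0.28  0.97 -0.   -1.58]
t 5.35 tcp [ 462. -272.  200.] q [-0.67  0.32 -0.28  0.97  0.    1.56]
t 6.54 tcp [522.   16.2 239.8] q [-0.11  0.27 -0.25  1.05 -0.    1.92]
t 9.24 tcp [522.   16.9 240. ] q [-0.11  0.27 -0.25  1.05 -0.   -1.23]
```

View pics/m1.png

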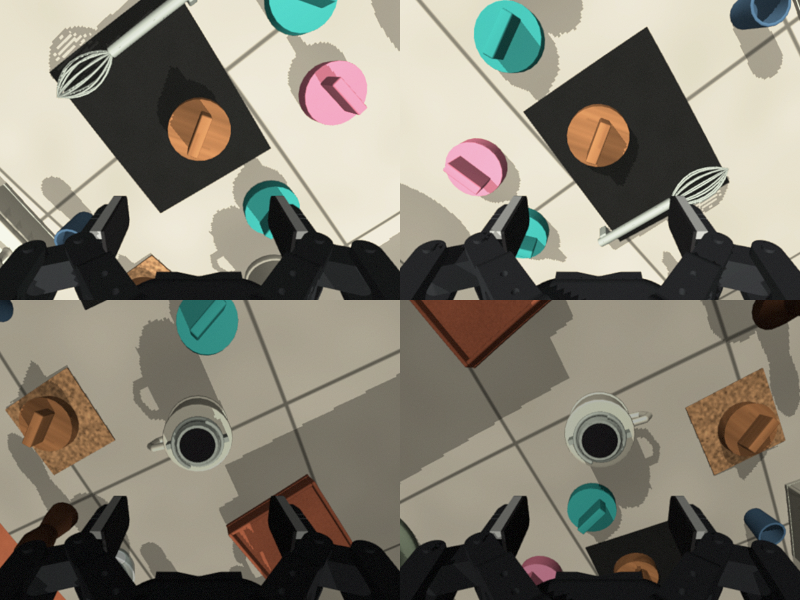

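The montage shows the wooden lid in full-frame pixels at (398,258) in A and (396,270) in B. Its bar is about 20° off my estimate. The canister neck is at about (394,290) in A and (400,280) in B. I'll crop closer.

```bash
python3 - <<'E'
from h import *
def crop(n,x,y,w=100,h=75): 
    i=cv2.imread(f"pics/{n}.png")[y:y+h*2,x:x+w*2]; i=cv2.resize(i,(400,300),interpolation=cv2.INTER_CUBIC); print(n,x,y); return i
r=np.vstack([np.hstack([crop("lidA",300,130),crop("lidB",220,140)]),np.hstack([crop("canA",216,150),crop("canB",236,150)])])
cv2.imwrite("pics/m2.png",r)
for n in("lidA","lidB"):
    i=cv2.imread(f"pics/{n}.png"); hsv=cv2.cvtColor(i,cv2.COLOR_BGR2HSV); m=cv2.inRange(hsv,(5,90,60),(22,255,255))
    k,l,s,c=cv2.connectedComponentsWithStats(m); print(n,[(s[j].tolist(),c[j].round(1)) for j in np.argsort(-s[1:,4])[:2]+1])
E
```

```text
lidA 300 130
lidB 220 140
canA 216 150
canB 236 150
lidA [([268, 156, 102, 102, 8160], array([318.5, 207. ])), ([203, 408, 70, 48, 1582], array([234.6, 432.5]))]
lidB [([266, 166, 102, 102, 8061], array([316.6, 216.7]))]
```

View pics/m2.png

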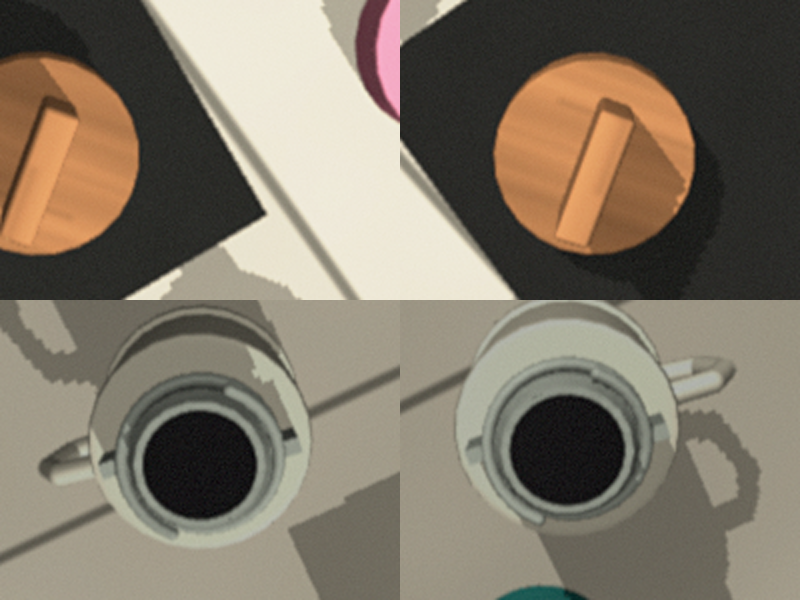

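```bash
python3 - <<'E'
from h import *
from scipy.optimize import least_squares
th=np.linspace(0,2*np.pi,120)
circ=lambda x,y,z,r: np.c_[x+r*np.cos(th),y+r*np.sin(th),0*th+z]
bb={"lidA":(268,156,370,258),"lidB":(266,166,368,268)}
def res(v,n):
    P=proj(load(n),np.vstack([circ(*v,27,42),circ(*v,4,42)])); return np.r_[P.min(0),P.max(0)]+np.array([.5]*4)-bb[n]
for n in bb:
    s=least_squares(res,[460,-272],args=(n,)); print(n,s.x.round(1),s.fun.round(1))
for n,c in {"lidB":[[321,193.5],[337,201.5],[314.5,263.5],[298.5,258]],"lidA":[[322.5,184],[339,190],[317.5,253.5],[301,248]]}.items():
    P=unproj(load(n),c,59)[:,:2]; d=P[3]-P[0]+P[2]-P[1]
    print(n,"bar c",P.mean(0).round(1),"len",np.linalg.norm(d)/2,"wid",np.linalg.norm(P[1]-P[0]),np.linalg.norm(P[2]-P[3]),"ang",np.degrees(np.arctan2(d[1],d[0]))%180)
C=[];ov=[]
for n in("canA","canB"):
    im=cv2.imread(f"pics/{n}.png"); m=cv2.inRange(cv2.cvtColor(im,cv2.COLOR_BGR2GRAY),0,60)
    k,l,s,c=cv2.connectedComponentsWithStats(m); j=min(range(1,k),key=lambda j:1e9 if s[j,4]<1000 else np.hypot(*(c[j]-[318,228])))
    cs,_=cv2.findContours((l==j).astype(np.uint8),cv2.RETR_EXTERNAL,cv2.CHAIN_APPROX_NONE)
    e=unproj(load(n),cs[0][:,0],111)[:,:2]; f=least_squares(lambda v:np.hypot(*(e-v[:2]).T)-v[2],[522,17,20]); print(n,c[j],"hole",f.x.round(1),"rms",f.fun.std()); C.append(f.x[:2])
c=np.mean(C,0); print("can",c)
for n,d in zip(("canA","canB"),C):
    im=cv2.resize(cv2.imread(f"pics/{n}.png")[150:300,216:416] if n=="canA" else cv2.imread(f"pics/{n}.png")[150:300,236:436],(400,300))
    x0=216 if n=="canA" else 236
    for y,col in((-5,(0,0,255)),(-11,(0,255,0)),(-17,(255,0,0))):
        a=np.radians(y); u=np.array([np.cos(a),np.sin(a)])
        P=proj(load(n),[[*(d+u*r),z] for r,z in((45,66),(60,66),(75,55))])
        cv2.polylines(im,[((P-[x0,150])*2).round().astype(int)],False,col,1)
    ov.append(im)
    for z,r in((111,24),(84,45)): cv2.polylines(im,[((proj(load(n),circ(*d,z,r))-[x0,150])*2).round().astype(int)],True,(255,0,255),1)
cv2.imwrite("pics/m3.png",np.hstack(ov))
E
```

```text
lidA [ 458.2 -275.4] [ 0.4  0.1 -0.4 -0.2]
lidB [ 457.8 -275.8] [ 0.8  0.5 -0.8 -0.6]
lidB bar c [ 458.9 -275.6] len 52.716755222481886 wid 13.296878022332205 13.212789637063851 ang 33.14533375765515
lidA bar c [ 457.6 -274.8] len 51.98176033570184 wid 12.907857674071805 13.451609406599273 ang 33.965538232179384
canA [315.36733837 232.11502939] hole [524.   18.2  20.1] rms 0.21450490385898988
canB [319.1544449  224.52847194] hole [523.9  18.   20.2] rms 0.20085876616524775
can [523.93358725  18.09503168]
```

View pics/m3.png

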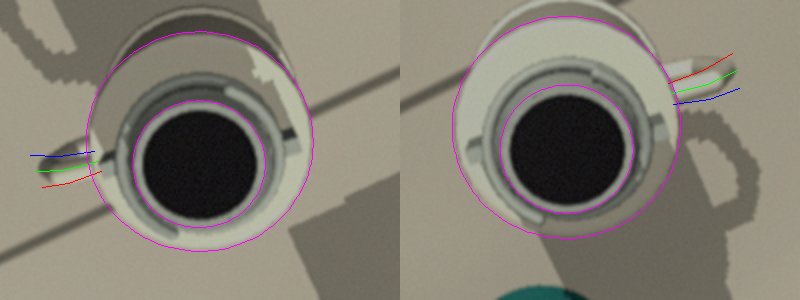

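Both opposed views agree on these poses:
- **Lid:** (458.1,-275.4), bar at 33.5°. The bar measures 52 x 13 mm against a nominal 54 x 14 mm.
- **Canister:** axis at (523.9,18.1), handle yaw about -10°. The overlay circles fit both the rim and the shoulder.

Next I grasp the lid.

```bash
cat >> h.py <<'E'
def st(tag=""):
    s=bot.get_state(); print(tag,"t %.2f"%s["t"],"tcp",np.round(s["tcp_pos"],1),"F",np.round(s["contact_force"],1),"M",np.round(s["wrist_torque"],2),"op %.3f"%s["opening"]); return s
E
python3 - <<'E'
from h import *
go([458.1,-275.4,110],-146.5)
print(bot.movel([458.1,-275.4,31],max_speed=80,threshold=8)); st("down")
bot.grip(0.0,60); st("grip")
bot.movel([458.1,-275.4,70],max_speed=60); st("lift")
snap("held")
cv2.imwrite("pics/held_c.png",cv2.imread("pics/held.png")[100:480,60:580])
E
```

```text
t 10.53 tcp [ 458.8 -274.9  110.5] q [-0.68  0.41 -0.4   0.76  0.   -1.26]
False
down t 11.67 tcp [ 458.5 -275.7   31.5] F [-0.2 -0.4  0.2] M [ 0.01 -0.01  0.04] op 0.996
grip t 12.32 tcp [ 458.3 -275.6   31.3] F [ 1.1 -0.1  2.6] M [0.04 0.03 0.01] op 0.151
lift t 13.12 tcp [ 458.  -275.3   70. ] F [ 0.4  0.7 -1.2] M [-0.02 -0.01 -0.  ] op 0.150
```

View pics/held_c.png

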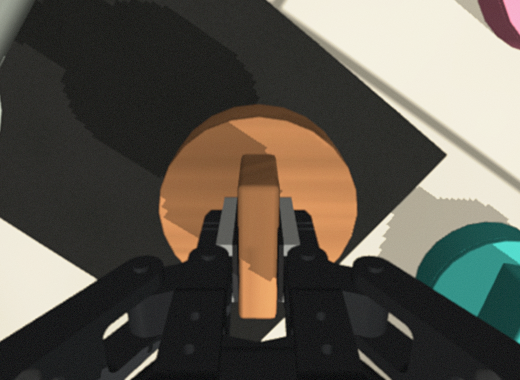

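The lid is held, with the bar centred between the pads. Next I carry it over and set it on the thread with a guarded descent.

```bash
python3 - <<'E'
from h import *
bot.movel([458.1,-275.4,170],max_speed=150)
go([523.9,18.1,170],-110); bot.dwell(0.2); st("free")
print(bot.movel([523.9,18.1,132],max_speed=50,threshold=5)); st("a")
print(bot.movel([523.9,18.1,118],max_speed=8,threshold=3)); st("b")
E
```

```text
t 15.14 tcp [523.9  17.2 169.7] q [-0.11  0.33 -0.35  0.89 -0.   -1.33]
free t 15.34 tcp [524.   16.9 170. ] F [ 0.3  0.6 -0.8] M [-0.01 -0.05  0.01] op 0.153
False
a t 16.25 tcp [524.2  18.1 132.2] F [-1.4  0.3 -1.8] M [0.02 0.07 0.07] op 0.151
True
b t 17.31 tcp [523.9  18.1 123.7] F [-0.8 -0.6  5.2] M [ 0.01 -0.02  0.01] op 0.152
```

```bash
cat >> h.py <<'E'
X,Y=523.9,18.1
def turn(z,yaw,v=0.6):
    bot.movel([X,Y,z],rot=[np.pi,0,np.radians((yaw+180)%360-180)],max_speed=v)
    s=bot.get_state(); F=np.array(s["contact_force"]); a=np.degrees(s["orientation"][2])%360
    print("cmd %.1f/%.2f act %.1f/%.2f"%(yaw,z,a,s["tcp_pos"][2]),"F",F.round(1),"M",np.round(s["wrist_torque"],2),"t %.2f"%s["t"]); return s,F,s["wrist_torque"][2]
E
python3 - <<'E'
from h import *
z,yaw=123.7,250.
small=False
while yaw>150:
    d=0.8 if small else 3.0
    yaw-=d; z-=0.06*d
    s,F,M=turn(z,yaw)
    if abs(M)>0.17 or np.linalg.norm(F)>13: print("STOP");break
    small = abs(M)>0.10
    if F[2]<1.5: z-=0.1
    elif F[2]>6: z+=0.15
E
```

```text
cmd 247.0/123.52 act 247.0/123.49 F [-1.1  1.1  4.8] M [0.26 0.45 0.01] t 17.83
cmd 244.0/123.34 act 244.1/123.33 F [-0.1  0.7  3.7] M [ 0.08  0.07 -0.1 ] t 18.08
cmd 243.2/123.29 act 243.2/123.28 F [0.2 0.  2.3] M [ 0.1  -0.04 -0.01] t 18.33
cmd 240.2/123.11 act 240.3/123.10 F [ 0.1 -0.5  1.6] M [ 0.01 -0.08 -0.1 ] t 18.58
cmd 237.2/122.93 act 237.3/122.87 F [0.3 0.3 1.3] M [-0.04 -0.02 -0.06] t 18.83
cmd 234.2/122.65 act 234.3/122.66 F [0.5 0.7 2.3] M [ 0.1   0.04 -0.06] t 19.08
cmd 231.2/122.47 act 231.3/122.48 F [0.3 0.5 0.8] M [ 0.01 -0.01 -0.05] t 19.33
cmd 228.2/122.19 act 228.3/122.27 F [0.8 0.3 2.3] M [ 0.04 -0.03 -0.09] t 19.58
cmd 225.2/122.01 act 225.3/122.04 F [ 0.2 -0.   2.8] M [ 0.04  0.01 -0.08] t 19.83
cmd 222.2/121.83 act 222.3/121.86 F [ 0.9 -0.7  2.3] M [ 0.01 -0.04 -0.1 ] t 20.08
cmd 219.2/121.65 act 219.3/121.65 F [ 1.  -0.1  2. ] M [ 0.01 -0.04 -0.11] t 20.33
cmd 218.4/121.60 act 218.4/121.62 F [ 0.3 -0.2  2.3] M [ 0.02 -0.03  0.  ] t 20.58
cmd 215.4/121.42 act 215.5/121.42 F [-0.1  0.6  2. ] M [ 0.02 -0.04 -0.07] t 20.83
cmd 212.4/121.24 act 212.5/121.21 F [-0.3 -0.6  1.8] M [-0.06 -0.06 -0.13] t 21.08
cmd 211.6/121.20 act 211.6/121.16 F [ 0.3 -0.6  1.5] M [ 0.03 -0.02  0.02] t 21.33
cmd 208.6/121.02 act 208.7/120.99 F [0.4 1.  1.6] M [0.09 0.02 0.29] t 21.58
STOP
```

```bash
python3 - <<'E'
from h import *
bot.dwell(0.3); s=st("hold")
yaw=208.6
for k in range(6):
    if bot.get_state()["wrist_torque"][2]>0.27: break
    yaw-=0.4; turn(121.0,yaw,0.3); bot.dwell(0.15); st("dw")
bot.dwell(0.3); st("end")
E
```

```text
hold t 21.88 tcp [523.9  18.2 121. ] F [-0.2  0.4  1.4] M [0.09 0.08 0.35] op 0.152
end t 22.18 tcp [523.9  18.2 121. ] F [-0.8  0.4  1.9] M [0.2  0.05 0.41] op 0.156
```

The torque held at 0.35–0.41 N·m for 0.6 s, 38.7° short of the handle line and 2.0 mm above home height, which matches the early stop. I'll back off and retry once to confirm it repeats, then unscrew.

```bash
python3 - <<'E'
from h import *
turn(121.3,213.6)
yaw,z=213.6,121.3
while yaw>200:
    yaw-=1.0; z-=0.06
    s,F,M=turn(z,yaw)
    if M>0.24: bot.dwell(0.3); st("stop again"); break
yaw=round(yaw,1)
while yaw<250:
    d=min(4,250-yaw); yaw+=d; z+=0.06*d
    s,F,M=turn(z,yaw,0.8)
    if F[2]<-5: z-=0.2
    elif F[2]>5: z+=0.2
    if abs(M)>0.35 or np.linalg.norm(F)>13: print("CHECK"); break
else:
    print(bot.movel([X,Y,z+10],max_speed=15,threshold=8)); st("up")
E
```

```text
cmd 213.6/121.30 act 213.4/121.30 F [0.7 0.3 1.8] M [-0.03 -0.02  0.04] t 22.43
cmd 212.6/121.24 act 212.5/121.23 F [-1.  -0.7  1.6] M [-0.12 -0.    0.02] t 22.68
cmd 211.6/121.18 act 211.6/121.16 F [ 0.1 -0.8  1.1] M [-0.12 -0.02 -0.01] t 22.93
cmd 210.6/121.12 act 210.6/121.10 F [0.1 0.1 2.2] M [-0.02  0.09 -0.03] t 23.18
cmd 209.6/121.06 act 209.6/121.03 F [-0.9 -0.6  1.3] M [ 0.08  0.06 -0.03] t 23.43
cmd 208.6/121.00 act 208.6/121.01 F [-0.1  0.8  0.9] M [0.09 0.12 0.32] t 23.68
stop again t 23.98 tcp [523.9  18.2 121. ] F [0.  0.1 2.3] M [0.17 0.13 0.35] op 0.153
cmd 212.6/121.24 act 212.5/121.24 F [-0.4 -0.5  0.6] M [-0.1  -0.02  0.02] t 24.23
cmd 216.6/121.48 act 216.4/121.49 F [-0.9 -0.6  1.2] M [-0.05  0.07  0.09] t 24.48
cmd 220.6/121.72 act 220.4/121.75 F [-0.1  0.2  3. ] M [ 0.07  0.02 -0.02] t 24.73
cmd 224.6/121.96 act 224.4/121.99 F [ 0.3 -0.   2.4] M [0.06 0.02 0.07] t 24.98
cmd 228.6/122.20 act 228.4/122.26 F [ 0.2 -0.4  2.4] M [-0.02  0.08  0.05] t 25.23
cmd 232.6/122.44 act 232.4/122.52 F [-0.2  0.1  2.7] M [0.02 0.03 0.04] t 25.48
cmd 236.6/122.68 act 236.4/122.77 F [-0.5  0.3  3.8] M [0.05 0.04 0.04] t 25.73
cmd 240.6/122.92 act 240.4/123.07 F [-0.3  0.5  4.5] M [-0.07  0.09  0.07] t 25.98
cmd 244.6/123.16 act 244.4/123.30 F [0.1 0.5 5.5] M [-0.02  0.    0.1 ] t 26.23
cmd 248.6/123.60 act 248.5/123.59 F [ 0.8 -0.5  3.5] M [-0.03 -0.13  0.02] t 26.53
cmd 250.0/123.68 act 249.9/123.67 F [ 0.4 -0.1  2.6] M [-0.02 -0.26 -0.04] t 26.78
False
up t 27.60 tcp [523.8  18.1 133.6] F [ 0.3  0.6 -0.8] M [-0.   -0.01 -0.  ] op 0.150
```

The stop is sharp and repeatable at 208.6°, so this is the bad lid. It is unscrewed and free, so next it goes into the tray, centred at (455,290) with yaw about 10°.

```bash
python3 - <<'E'
from h import *
bot.movel([X,Y,175],max_speed=100)
go([455,290,150],-170)
print(bot.movel([455,290,45],max_speed=70,threshold=6)); st("near")
print(bot.movel([455,290,29],max_speed=10,threshold=2.5)); st("touch")
z=bot.get_state()["tcp_pos"][2]
bot.grip(0.6,20); st("open")
bot.movel([455,290,130],max_speed=80)
go([455,290,200],-170); snap("tray"); cv2.imwrite("pics/topEnd.png",imaging.capture("top"))
a=cv2.resize(cv2.imread("pics/tray.png"),(400,300)); b=cv2.resize(cv2.imread("pics/topEnd.png"),(400,300)); cv2.imwrite("pics/m4.png",np.hstack([a,b]))
E
```

```text
t 29.57 tcp [455.1 289.5 149.7] q [ 0.43  0.38 -0.34  0.85 -0.    0.26]
False
near t 31.23 tcp [455.3 290.1  45.4] F [ 0.4 -0.8 -0.7] M [-0.01  0.02 -0.01] op 0.154
True
touch t 32.33 tcp [455.  290.   33.2] F [0.4 0.6 5.6] M [ 0.   -0.01  0.02] op 0.149
open t 32.77 tcp [453.9 289.5  32.3] F [0.7 0.2 0.7] M [-0.01  0.01  0.03] op 0.600
t 34.52 tcp [455.8 290.4 201.1] q [ 0.43  0.33 -0.27  0.97 -0.    0.26]
```

View pics/m4.png

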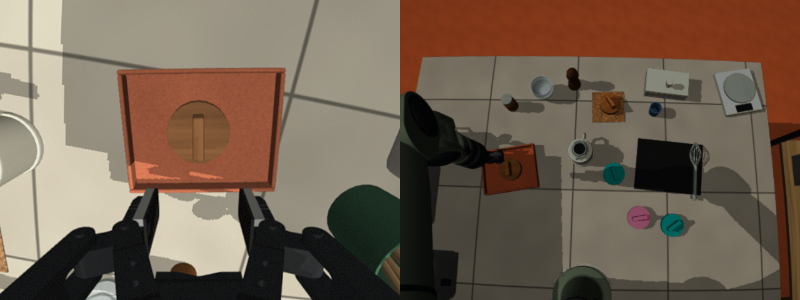

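The picture shows the lid flat and upright near the middle of the tray (wrist montage (198,132)). It touched down at 33.2 mm, against 33 mm expected. The lookalike is still on the cork at (611,102), the bystanders haven't moved, and the gripper is clear.

```bash
python3 -c "
from h import *
st(); print(bot.sign_off())"
```

```text
t 34.62 tcp [454.3 289.7 199. ] F [-0.2  0.5 -1.4] M [0.02 0.   0.07] op 0.600
the job is handed in; nothing more can be done
None
```

The lid from the mat is the bad one. I unscrewed it, set it down in the terracotta tray and handed the job in at 34.6 s; no verdict was given.

- **Fit:** It stopped short twice at the same angle, about 39° before the handle line and about 2 mm above home height. I held it snug at about 0.35–0.4 N·m; the highest tool force read while turning was about 6 N. The contact force between lid and canister can't be read directly, so the 10 N snug and 28 N forcing limits are inferred from those readings.
- **Final checks:** The last pictures show the lid flat and right way up near the middle of the tray, touching down within 0.2 mm of the expected height. The lookalike is still on the cork board, the other objects look unmoved and the gripper is clear.
- **Disagreements:** My first bar angle from the overhead camera was about 19° off, and the wrist views corrected it before the grasp. The scene camera's tray corners were up to about 30 mm off the overhead ones, so I used the overhead ones. No other check failed.

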